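# Unlock the stopper and clear the napkin-ring stand

### The job

Take the black stopper off the end of the napkin-ring stand: turn it by leaning its red fin to the left or right, feeling with light pulls for the lean at which its hidden catch lets go, and never force it. Set the stopper down on the wooden tray, then slide the two wooden napkin rings off the bar and set them down one after the other in the open jubako box, lowered in rather than dropped. Do not disturb the cruet, the toothpick holder or the chopstick rests.

Things in the scene. Friction and masses are not known exactly. Their poses are not given: they have to be found in the camera images.
- stand: Fixed dark-wood stand with a round horizontal bar. Origin: table level under the post, z up. Post 36 mm (x) by 24 mm (y), top at z = 135 mm. From it the pale bar, 26 mm in diameter, runs along the stand's -y, roughly towards the robot, axis at x = 0, z = 110 mm, and ends free at y = -175 mm. Base plate 100 mm in x, y from 20 to -140 mm, 14 mm thick.
- bar_end (a point): Centre of the bar's free end face; axes as the stand's. Hidden in the stopper, a brass catch lug 8 mm square sticks 9 mm out of the bar's lower side, 6 mm from the end; how far it is turned round the bar differs every time. Rings pass over it when held between their hanging height and 4 mm above that.
- stopper: Loose black octagonal cap over the bar's free end: 60 mm across flats, 43 mm long, 170 g, red disc on the closed end, 2.5 mm slack round the bar, hangs fin up. Origin: on the bore axis at the mouth, 141 mm from the post's middle; axes as the stand's, body reaching 43 mm to -y. Flat foot (46 x 30 mm) 34 mm below the axis. To free it see stopper_fin. Over 45 N on the stand is forcing.
- stopper_fin (a point): Middle of the top edge of the red fin: 22 mm wide (x), 26 mm long (y), 30 to 69 mm above the bore axis, centre 18 mm from the mouth. Locked, it has 4 mm play along the bar. Lean the fin to the stand's +x or -x, turning about the bar, to an angle of 0 to 41 degrees to either side (differs each time, felt, good within 6); there it slides off to -y: keep that turn for 34 mm until clear of the bar.
- ring_front: Loose octagonal napkin ring of pale wood, 60 mm across flats outside, 44 mm bore, 30 mm long along its axis (its y), 70 g. Origin at its centre. It hangs on the bar next to the stopper, its centre 9 mm below the bar's axis, two flats upright facing the stand's +x and -x.
- ring_back: Same ring in darker wood, hanging on the bar between the pale ring and the post.
- jubako: Fixed open black lacquer box tier with a red floor, 200 x 200 mm outside, 55 mm high, walls 6 mm, floor 6 mm thick. Origin: centre of its underside, z up. A ring standing on its floor has its centre 36 mm above the origin. It lies to the left or to the right of the robot, the tray on the other side.
- tray: Fixed small square wooden tray, 160 x 160 mm, rim 14 mm high and 6 mm wide, floor 6 mm thick. Origin: centre of its underside, z up. The stopper standing on it on its foot has its origin 40 mm above.
- cruet: Bystander: empty glass cruet, 66 mm in diameter, 134 mm tall, with a black spout and push button. Origin: centre of its underside.
- toothpicks: Bystander: wooden toothpick holder, 48 mm in diameter, 75 mm tall. Origin: centre of its underside.
- rest_a: Bystander: blue ceramic chopstick rest, 62 x 22 x 16 mm. Origin: centre of its underside.
- rest_b: Bystander: white ceramic chopstick rest, 62 x 22 x 16 mm. Origin: centre of its underside.
Not all that is in view belongs to the job. There is more than one size of the tray; the one meant has the size given above.

How it is judged:
By the outcome, as a careful person would: the job done as asked, in the order asked, and still so for the second after the job is handed in, with the robot touching nothing.
It also fails if it takes over 72 s, if anything falls off the work surface, if the arm or the gripper's body presses on something with over 40 N, if the wrist force passes 120 N, or if a joint passes its speed limit or range.

### The arm

A 6-joint arm with a two-finger parallel gripper is mounted at the origin on the work surface. World frame = base frame: x ahead of the robot, y to its left, z up, the work surface at z = 0. Lengths are in mm, angles in degrees, forces in N, time in s.
With the tool pointing down it reaches from about 275 to 1000 mm from the base axis. Payload 8.4 kg.
Tool frame: the origin (TCP) lies at the very end of the fingers, on their centre line; the grasp point (between the pads) lies 19 mm behind it; z points along the fingers, y is the line along which they close (so a half turn about z gives the same grasp; the last joint's range is limited). The gripper opens to 85 mm and grips with 20 to 120 N. Pads are 22 mm wide; open, the fingers measure 114 mm over their backs; the gripper's body (76 mm by 85 mm) begins 54 mm behind the grasp point. The pads swing forward as they close: fully open they stand 13 mm farther back than shut.
Start: joints at [-76.169, 20.225, 93.587, -0, 66.188, -0.138], TCP at [150.868, -606.52, 206.181] pointing down, gripper open.
Joint ranges: [-150.9, 150.9], [-52.94, 120.26], [3.33, 152.33], [-74.26, 254.26], [0, 154.13], [-172.89, 172.89]. Speed limits (degrees/s): [127.2, 127.2, 159.86, 180, 180, 180].

### API

Orientations are given as a 3x3 rotation matrix whose columns are the frame's x, y, z axes.
In Python, from workcell import ctrl gives the robot as it stands.
- The arm moves only by the tool servo_tool, never from a script. Its argument "deltas" is a list of rows, each a list of 7 numbers: the turn, a rotation vector about the tool's x, y, z in units of 8 degrees (1.0 is 8 degrees), then the shift along the tool's x, y, z in units of 40 mm (1.0 is 40 mm), then the opening, from 0 (shut) to 1 (fully open). In form: [[rx, ry, rz, tx, ty, tz, claw], ...]. A call has exactly 8 rows; each row shifts and turns the commanded pose from where the row before left it, along the tool's axes as they then stand; what a row does not reach is not made up. A row lasts 1/8 s, in which the tool goes at most 62.5 mm and 10.7 degrees, less where a joint would pass 70% of its speed; a pose out of reach is approached as far as the arm can. A call is refused whole if a number of a shift passes 1 or a number of a turn 1, either way. A call with a gripper value outside its range is refused whole. The fingers move at their own pace and stop on an object; "newtons" is the grip in N (left out, the last holds). Time passes only in rows, so rows that do not move let the fingers close, or fill a call up. It gives the time, the measured TCP pose, the force, the opening and the grip force at its end, in the units of the state.
- ctrl.sense(): the state, without advancing time (a new reading comes with each control period).
- ctrl.get_image(name): name is "scene" or "top"; returns (picture, depth): 400x640x3 uint8, blue, green, red; 400x640 float32, mm along the optical axis (not along the pixel's ray), 0 where there is no reading.
- ctrl.get_calibration(name): a dict with "mtx" (3x3 intrinsics, pixels), "dist_coeffs" ([k1, k2, p1, p2, k3] as OpenCV has them; the pictures are not rectified), "camera_from_world" (4x4, takes a point from world to camera coordinates). Camera axes: x right, y up, looking along -z (the intrinsics and any distortion apply to the point x, -y, -z); pixel columns grow to the right and rows downward; lengths in mm; the calibration is good to about 2 mm. A picture is of the moment at which its call begins. get_calibration takes no time and is no camera call.
- ctrl.sign_off(): hands the job in; it is judged then, once.
The state is a dict: "time_s": time; "joint_positions": joint angles; "joint_vel": joint speeds; "joint_efforts": joint torques, N m; "tcp_pos": TCP position; "tool_rot": TCP orientation; "wrist_force": force on the tool from outside, world axes, zero at the start; "moment": the same for the moment, N m; "gripper_width": finger opening in mm; "grasp_force": force on a finger pad.
Only numpy, scipy, OpenCV 4.12 (cv2) and the standard library are available. Lean on these libraries where they do the work, as an engineer would, in place of code of your own. Each camera call takes 0.05 s, during which the arm holds its last target. There are 200 camera calls.

## Working session

There is one attempt and no reset: what is moved stays moved. The work goes in short steps, Python scripts to look and compute and a tool call to move; the robot and the scene stay as the last step left them, time stands still between calls to the robot, and variables do not carry over. Pictures are saved under pics/ and viewed, at most 10 in all, crops included, and the job is handed in when it is done.

Besides the shell and the picture viewer there is one more tool, called after "Request:" by a JSON object that holds its "fn" and its "kwargs". servo_tool: Moves the arm, as the interface text tells. Its arguments: {"type":"object","properties":{"deltas":{"type":"array"},"newtons":{"type":"number"}},"required":["deltas"]}

```bash
mkdir -p pics; ls
cat > h.py <<'E'
import numpy as np, cv2
from workcell import ctrl
def grab(n):
    im,d=ctrl.get_image(n); c=ctrl.get_calibration(n); return im,d,c
def world(d,c,px):
    px=np.array(px,float).reshape(-1,2)
    z=np.array([d[int(round(v)),int(round(u))] for u,v in px])
    n=cv2.undistortPoints(px.reshape(-1,1,2),np.array(c["mtx"]),np.array(c["dist_coeffs"])).reshape(-1,2)
    P=np.c_[n[:,0]*z,-n[:,1]*z,-z,np.ones(len(z))]
    return (np.linalg.inv(np.array(c["camera_from_world"]))@P.T).T[:,:3]
def cloud(d,c):
    v,u=np.nonzero(d>0); px=np.c_[u,v]
    return px,world(d,c,px)
E
python3 - <<'E'
from h import *
for n in("scene","top"):
    im,d,c=grab(n); cv2.imwrite(f"pics/{n}0.png",im); np.savez(f"{n}0.npz",im=im,d=d)
    T=np.array(c["camera_from_world"]); print(n,(-T[:3,:3].T@T[:3,3]).round(), T[:3,:3].round(2).tolist(),np.array(c["mtx"]).round().tolist())
s=ctrl.sense();print(s)
E
```

```text
pics
scene [1225.  277.  648.] [[-0.49, 0.87, -0.01], [-0.46, -0.25, 0.85], [0.74, 0.42, 0.53]] [[373.0, 0.0, 323.0], [0.0, 373.0, 203.0], [0.0, 0.0, 1.0]]
top [ 280. -102. 1569.] [[0.0, -1.0, -0.0], [0.99, 0.0, 0.16], [-0.16, -0.0, 0.99]] [[500.0, 0.0, 316.0], [0.0, 500.0, 199.0], [0.0, 0.0, 1.0]]
{'time_s': 0.1, 'joint_positions': array([-7.61705086e+01,  2.02586949e+01,  9.36245006e+01,  1.03074378e-03,
        6.61881237e+01, -1.37611018e-01]), 'joint_vel': array([-0.02440563, -0.118326  , -0.26424837,  0.02595587, -0.12376752,
       -0.05195661]), 'joint_efforts': array([-1.15104256e-03, -6.06356764e+01, -3.42821181e+01,  9.02501233e-05,
        4.12569716e-03, -3.29982288e-05]), 'tcp_pos': array([ 150.74860746, -606.07691283,  205.5371975 ]), 'tool_rot': array([[ 9.70436229e-01,  2.41357507e-01, -2.81556581e-04],
       [ 2.41357670e-01, -9.70435472e-01,  1.21260576e-03],
       [ 1.94390095e-05, -1.24471240e-03, -9.99999225e-01]]), 'wrist_force': array([-0.61453846,  0.50225181,  0.38045011]), 'moment': array([-0.00314499, -0.02550286,  0.00698175]), 'grasp_force': 0.0, 'gripper_width': 85.32516876097591}
```

View pics/scene0.png

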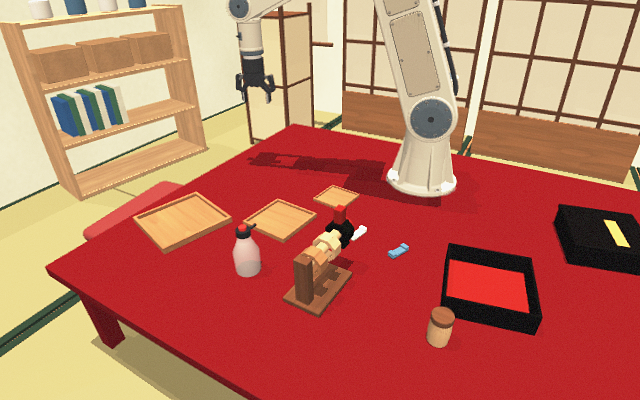

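View pics/top0.png

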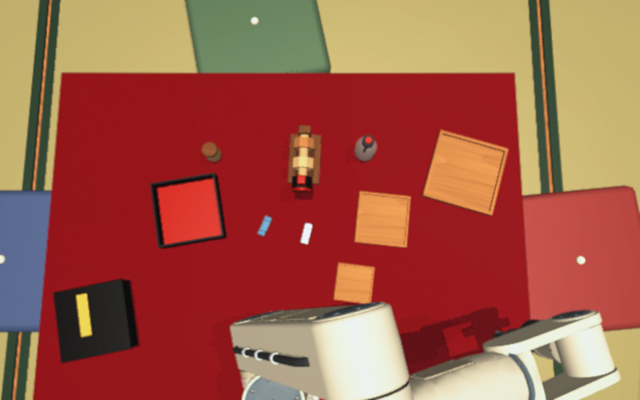

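The top view shows the stand at (303,160), with the stopper's red end at (301,182). Things that could be confused:
- **Trays:** large (466,172), medium (382,219) and small (354,283).
- **Boxes:** the open red-floored jubako (188,210) and a closed black box (95,320).

By the description I want the open jubako and the 160 mm tray, so I'll measure them.

```bash
cat > m.py <<'E'
from h import *
f=np.load("top0.npz");d=f["d"];im=f["im"];c=ctrl.get_calibration("top")
px,W=cloud(d,c); col=im[px[:,1],px[:,0]].astype(int)
def box(m,name):
    p=W[m]; r=cv2.minAreaRect(p[:,:2].astype(np.float32)); print(name,len(p),"c",np.round(r[0],1),"size",np.round(r[1],1),"ang",round(r[2],1),"z",np.percentile(p[:,2],[5,50,95]).round(1))
def win(u0,u1,v0,v1): return (px[:,0]>=u0)&(px[:,0]<=u1)&(px[:,1]>=v0)&(px[:,1]<=v1)
nr=~((col[:,2]>90)&(col[:,1]<45)&(col[:,0]<60))
wood=(col[:,1]>75)
box(win(415,515,125,220)&wood,"large");box(win(350,416,185,252)&wood,"medium");box(win(328,380,258,305)&wood,"small")
box(win(145,232,168,252)&(W[:,2]>30),"jubako");
s=win(270,335,115,200)
box(s&(W[:,2]>128)&(W[:,2]<142)&(px[:,1]<140),"post");box(s&(W[:,2]>7)&(W[:,2]<22)&nr,"base")
box(s&(W[:,2]>165),"fin")
box(s&(W[:,2]>115)&(W[:,2]<150)&(px[:,1]>140),"bar+rings")
box(win(350,380,130,165)&(W[:,2]>20),"cruet");box(win(198,225,138,165)&(W[:,2]>20),"tooth")
box(win(255,275,212,240)&nr&(W[:,2]>6),"blue");box(win(297,316,220,247)&nr&(W[:,2]>6),"white")
f=np.load("scene0.npz");im=f["im"]
cv2.imwrite("pics/crop1.png",cv2.resize(im[190:320,220:370],None,fx=5,fy=4.5,interpolation=cv2.INTER_CUBIC)[:, :750])
# scene cam: planes
d=f["d"];c=ctrl.get_calibration("scene");px,W=cloud(d,c);col=im[px[:,1],px[:,0]].astype(int)
nr=~((col[:,2]>90)&(col[:,1]<45)&(col[:,0]<60))
s=win(280,360,200,320)
box(s&(W[:,2]>7)&(W[:,2]<22)&nr,"base s");box(s&(W[:,2]>128)&(W[:,2]<142)&(px[:,0]<315),"post s");box(s&(W[:,2]>150),"fin s")
box(win(435,550,240,335)&(W[:,2]>45),"jub s")
E
python3 m.py
```

```text
large 4979 c [ 619.5 -574.6] size [230.9 233. ] ang 73.6 z [ 3.  10.1 21.7]
medium 2725 c [ 468.3 -306.3] size [167.  166.7] ang 83.8 z [ 0.7  7.3 16.3]
small 1451 c [ 267.6 -214.1] size [117.2 116.2] ang 82.8 z [-1.6  5.  13. ]
jubako 895 c [489.6 300.6] size [202.5 204.5] ang 9.6 z [32.9 52.3 59.4]
post 127 c [709.5 -60.9] size [35.6 40.6] ang 89.9 z [128.9 133.8 139.7]
base 689 c [651.  -57.7] size [101.9 206.6] ang 87.6 z [ 9.3 14.5 19.5]
fin 68 c [559.5 -55.6] size [25.4 20.1] ang 0.7 z [170.7 177.1 180.9]
bar+rings 692 c [611.7 -56.3] size [ 59.5 153.4] ang 88.6 z [116.8 127.2 137.6]
cruet 411 c [ 679.5 -248.4] size [63.8 60.6] ang 67.1 z [ 34.1  82.8 133.4]
tooth 248 c [672.9 231.2] size [48.  44.9] ang 22.7 z [31.3 73.2 79.5]
blue 130 c [444.7  64.2] size [22.2 61.5] ang 66.8 z [ 6.8 13.1 20.8]
white 134 c [421.  -64.2] size [26.5 61.3] ang 74.8 z [ 7.  13.3 19.8]
base s 2233 c [ 520.3 -124.2] size [491.7 236.6] ang 34.0 z [ 7.4 13.7 16.5]
post s 262 c [700.2 -58. ] size [36.  66.3] ang 86.7 z [129.1 133.5 137.1]
fin s 166 c [561.9 -52.4] size [22.6 25.6] ang 84.7 z [151.6 169.6 178.4]
jub s 1860 c [534.7 303.4] size [299.3 214.1] ang 9.3 z [46.1 54.8 75.7]
```

View pics/crop1.png

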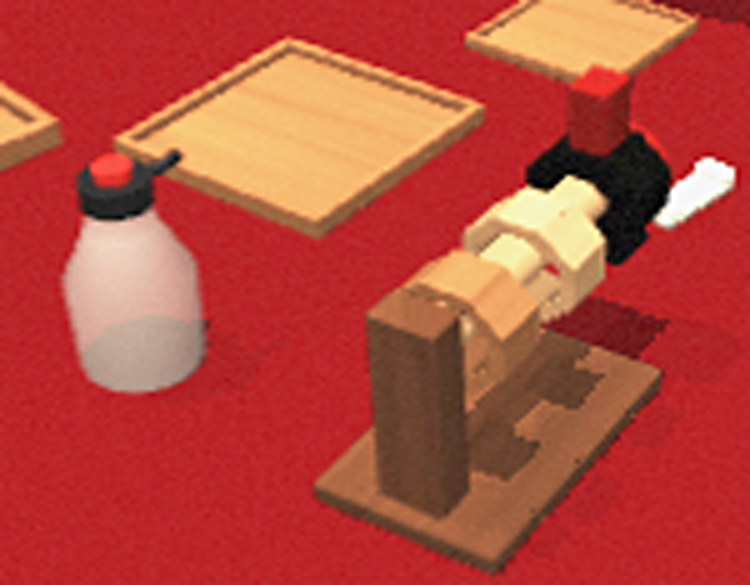

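The crop confirms the black stopper with its red fin up at scene pixel (340,215), the pale ring then the dark ring behind it, and the post at the far end. The medium tray, measured at about 160 mm, is the one meant. The bar axis runs along world +x with a yaw of about -2°, and the fin is near (560,-54.5).

Request:
{"fn": "servo_tool", "kwargs": {"deltas": [[0,0,1,0,0,0,1],[0,0,1,0,0,0,1],[0,0,0,0.69,-1,0,1],[0,0,0,0.69,-1,0,1],[0,0,0,0.69,-1,0,1],[0,0,0,0.69,-1,0,1],[0,0,0,0.69,-1,0,1],[0,0,0,0.69,-1,0,1]]}}

```text
time_s: 1.1
tcp_pos: [325.5, -371.1, 206.0]
tool_rot: [[0.999, -0.036, -0.0], [-0.036, -0.999, 0.0], [-0.0, -0.0, -1.0]]
wrist_force: [0.6, -0.5, 0.9]
gripper_width: 85.3
grasp_force: 0.0
```

Request:
{"fn": "servo_tool", "kwargs": {"deltas": [[0,0,0,0.69,-1,0,1],[0,0,0,0.69,-1,0,1],[0,0,0,0.69,-1,0,1],[0,0,0,0.69,-1,0,1],[0,0,0,0.69,-1,0,0.7],[0,0,0,0.69,-1,0,0.7],[0,0,0,0.69,-1,0,0.7],[0,0,0,0.69,-1,0,0.7]]}}

```text
time_s: 2.1
tcp_pos: [557.5, -59.1, 205.9]
tool_rot: [[0.999, -0.035, -0.0], [-0.035, -0.999, -0.0], [-0.0, 0.0, -1.0]]
wrist_force: [0.6, -1.0, 0.3]
gripper_width: 59.6
grasp_force: 0.0
```

Request:
{"fn": "servo_tool", "kwargs": {"deltas": [[0,0,0,0.07,-0.117,0.2,0.7],[0,0,0,0,0,0.4,0.7],[0,0,0,0,0,0.4,0.7],[0,0,0,0,0,0.4,0.6],[0,0,0,0,0,0.175,0.5],[0,0,0,0,0,0,0.1],[0,0,0,0,0,0,0.1],[0,0,0,0,0,0,0.1]], "newtons": 40}}

```text
time_s: 3.1
tcp_pos: [560.1, -56.0, 143.6]
tool_rot: [[0.999, -0.035, 0.001], [-0.035, -0.999, -0.0], [0.001, 0.0, -1.0]]
wrist_force: [0.1, 0.1, -1.7]
gripper_width: 20.7
grasp_force: 40.3
```

Run:
```python
from h import *
im,d,c=grab("scene"); cv2.imwrite("pics/a.png",cv2.resize(im[150:320,230:400],None,fx=3.5,fy=3.5,interpolation=cv2.INTER_CUBIC))
s=ctrl.sense();print(s["wrist_force"],s["moment"],s["gripper_width"],s["grasp_force"],s["tcp_pos"])
```

```text
[-0.67481794  0.22230544 -1.91707388] [ 0.03975683  0.00419692 -0.03779014] 20.81475676497182 40.2846398006659 [560.0297713  -55.99466488 143.52718296]
```

View pics/a.png

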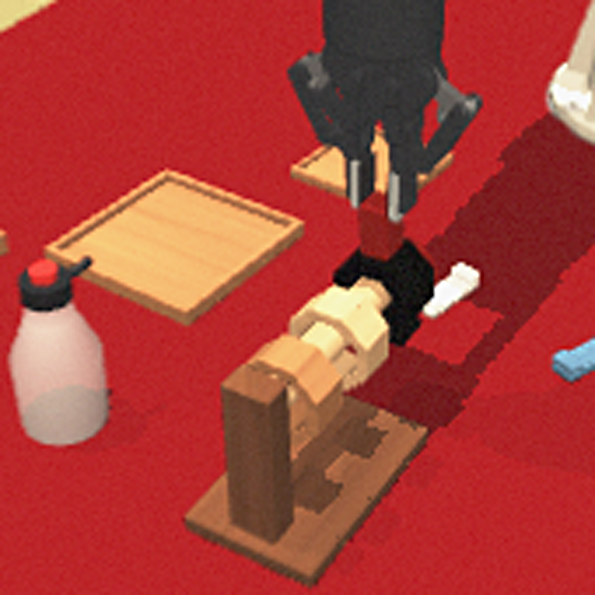

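The picture shows the fin held between the pads at about (380,215) in the crop, with nothing else touched. Now a light pull at 0° lean.

Request:
{"fn": "servo_tool", "kwargs": {"deltas": [[0,0,0,-0.05,0,0,0.1],[0,0,0,-0.05,0,0,0.1],[0,0,0,-0.025,0,0,0.1],[0,0,0,0,0,0,0.1],[0,0,0,0,0,0,0.1],[0,0,0,0,0,0,0.1],[0,0,0,0,0,0,0.1],[0,0,0,0,0,0,0.1]]}}

```text
time_s: 4.15
tcp_pos: [554.9, -55.8, 143.2]
tool_rot: [[0.999, -0.035, 0.0], [-0.035, -0.999, -0.0], [0.0, -0.0, -1.0]]
wrist_force: [0.1, -0.2, -1.6]
gripper_width: 20.6
grasp_force: 40.4
```

Request:
{"fn": "servo_tool", "kwargs": {"deltas": [[0,0,0,-0.05,0,0,0.1],[0,0,0,-0.025,0,0,0.1],[0,0,0,0,0,0,0.1],[0,0,0,0,0,0,0.1],[0,0,0,0,0,0,0.1],[0,0,0,0,0,0,0.1],[0,0,0,0,0,0,0.1],[0,0,0,0,0,0,0.1]]}}

```text
time_s: 5.15
tcp_pos: [551.8, -55.6, 143.3]
tool_rot: [[0.999, -0.035, 0.0], [-0.035, -0.999, 0.0], [0.0, -0.0, -1.0]]
wrist_force: [5.1, 0.4, -1.6]
gripper_width: 20.5
grasp_force: 40.3
```

Request:
{"fn": "servo_tool", "kwargs": {"deltas": [[0,0,0,-0.025,0,0,0.1],[0,0,0,0,0,0,0.1],[0,0,0,-0.012,0,0,0.1],[0,0,0,0,0,0,0.1],[0,0,0,0,0,0,0.1],[0,0,0,0,0,0,0.1],[0,0,0,0,0,0,0.1],[0,0,0,0,0,0,0.1]]}}

```text
time_s: 6.15
tcp_pos: [550.4, -55.6, 143.2]
tool_rot: [[0.999, -0.035, 0.0], [-0.035, -0.999, 0.0], [0.0, -0.0, -1.0]]
wrist_force: [3.5, 1.0, -1.6]
gripper_width: 20.5
grasp_force: 40.3
```

Run:
```python
from h import *
s=ctrl.sense();print(s["wrist_force"],s["moment"],s["gripper_width"],s["grasp_force"],s["tcp_pos"])
```

```text
[ 3.54093904  1.00381159 -1.57564428] [ 0.28066541 -1.06362829  0.02929336] 20.548714059893893 40.29590626159916 [550.37742871 -55.64663115 143.1846475 ]
```

Run:
```python
from h import *
im,d,c=grab("scene"); cv2.imwrite("pics/b.png",cv2.resize(im[190:290,280:380],None,fx=5.9,fy=5.9,interpolation=cv2.INTER_CUBIC))
```

```text
(no output)
```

View pics/b.png

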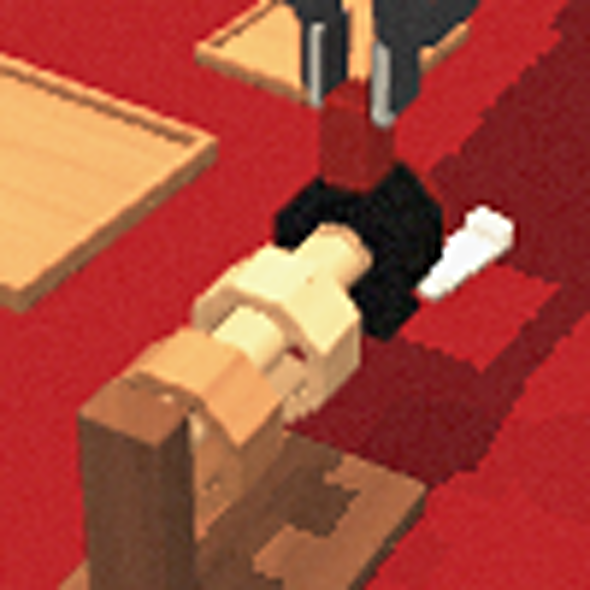

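The stopper looks slightly pitched, as the 40 N grip let the fin pivot between the pads. I'll release so it hangs level, then re-grip firmly.

Request:
{"fn": "servo_tool", "kwargs": {"deltas": [[0,0,0,0,0,0,0.5],[0,0,0,0,0,0,0.5],[0,0,0,0.15,0,0,0.5],[0,0,0,0,0,0,0.1],[0,0,0,0,0,0,0.1],[0,0,0,0,0,0,0.1],[0,0,0,0,0,0,0.1],[0,0,0,0,0,0,0.1]], "newtons": 120}}

```text
time_s: 7.2
tcp_pos: [556.7, -56.0, 143.6]
tool_rot: [[0.999, -0.035, 0.001], [-0.035, -0.999, -0.0], [0.001, 0.0, -1.0]]
wrist_force: [-0.8, -1.2, 5.3]
gripper_width: 17.4
grasp_force: 117.6
```

Request:
{"fn": "servo_tool", "kwargs": {"deltas": [[0,0,0,-0.05,0,0,0.1],[0,0,0,-0.05,0,0,0.1],[0,0,0,0,0,0,0.1],[0,0,0,0,0,0,0.1],[0,0,0,0,0,0,0.1],[0,0,0,0,0,0,0.1],[0,0,0,0,0,0,0.1],[0,0,0,0,0,0,0.1]]}}

```text
time_s: 8.2
tcp_pos: [553.2, -55.9, 143.6]
tool_rot: [[0.999, -0.035, 0.002], [-0.035, -0.999, -0.0], [0.002, 0.0, -1.0]]
wrist_force: [3.8, -1.9, 5.5]
gripper_width: 17.6
grasp_force: 117.7
```

Request:
{"fn": "servo_tool", "kwargs": {"deltas": [[0,0,0,-0.025,0,-0.02,0.1],[0,0,0,-0.025,0,0,0.1],[0,0,0,0,0,0,0.1],[0,0,0,0,0,0,0.1],[0,0,0,0,0,0,0.1],[0,0,0,0,0,0,0.1],[0,0,0,0,0,0,0.1],[0,0,0,0,0,0,0.1]]}}

```text
time_s: 9.2
tcp_pos: [551.4, -55.8, 143.9]
tool_rot: [[0.999, -0.035, 0.002], [-0.035, -0.999, -0.0], [0.002, 0.0, -1.0]]
wrist_force: [6.9, -1.6, -1.3]
gripper_width: 17.3
grasp_force: 117.6
```

It's locked at 0°: the force rises steadily with the pull. Now I'll step the lean by 10° at a time, relaxing, turning, then pulling.

Request:
{"fn": "servo_tool", "kwargs": {"deltas": [[0,0,0,0.09,0,0,0.1],[0.625,0,0,0,0.08,0,0.1],[0.625,0,0,0,0.08,0,0.1],[0,0,0,-0.05,0,0,0.1],[0,0,0,-0.04,0,0,0.1],[0,0,0,0,0,0,0.1],[0,0,0,0,0,0,0.1],[0,0,0,0,0,0,0.1]]}}

```text
time_s: 10.2
tcp_pos: [551.0, -62.4, 143.2]
tool_rot: [[0.999, -0.035, 0.008], [-0.036, -0.984, 0.173], [0.002, -0.173, -0.985]]
wrist_force: [6.8, -2.0, -4.2]
gripper_width: 17.8
grasp_force: 117.6
```

Request:
{"fn": "servo_tool", "kwargs": {"deltas": [[0,0,0,0.09,0,0,0.1],[0.625,0,0,0,0.08,0,0.1],[0.625,0,0,0,0.08,0,0.1],[0,0,0,-0.05,0,0,0.1],[0,0,0,-0.04,0,0,0.1],[0,0,0,0,0,0,0.1],[0,0,0,0,0,0,0.1],[0,0,0,0,0,0,0.1]]}}

```text
time_s: 11.2
tcp_pos: [550.8, -68.6, 141.7]
tool_rot: [[0.999, -0.034, 0.014], [-0.037, -0.939, 0.341], [0.001, -0.341, -0.94]]
wrist_force: [8.5, -1.5, -5.2]
gripper_width: 18.0
grasp_force: 117.7
```

Request:
{"fn": "servo_tool", "kwargs": {"deltas": [[0,0,0,0.09,0,0,0.1],[0.625,0,0,0,0.08,0,0.1],[0.625,0,0,0,0.08,0,0.1],[0,0,0,-0.05,0,0,0.1],[0,0,0,-0.04,0,0,0.1],[0,0,0,0,0,0,0.1],[0,0,0,0,0,0,0.1],[0,0,0,0,0,0,0.1]]}}

```text
time_s: 12.2
tcp_pos: [550.7, -74.5, 139.2]
tool_rot: [[0.999, -0.032, 0.02], [-0.037, -0.866, 0.498], [0.001, -0.499, -0.867]]
wrist_force: [7.8, -2.0, -4.7]
gripper_width: 17.4
grasp_force: 117.9
```

Request:
{"fn": "servo_tool", "kwargs": {"deltas": [[0,0,0,0.09,0,0,0.1],[0.625,0,0,0,0.08,0,0.1],[0.625,0,0,0,0.08,0,0.1],[0,0,0,-0.05,0,0,0.1],[0,0,0,-0.04,0,0,0.1],[0,0,0,0,0,0,0.1],[0,0,0,0,0,0,0.1],[0,0,0,0,0,0,0.1]]}}

```text
time_s: 13.2
tcp_pos: [550.5, -79.8, 135.7]
tool_rot: [[0.999, -0.028, 0.025], [-0.038, -0.766, 0.641], [0.001, -0.642, -0.767]]
wrist_force: [7.8, -1.4, -5.0]
gripper_width: 17.7
grasp_force: 118.0
```

Locked through +40°. Now the other side.

Request:
{"fn": "servo_tool", "kwargs": {"deltas": [[0,0,0,0.09,0,0,0.1],[-0.893,0,0,0,-0.114,0,0.1],[-0.893,0,0,0,-0.114,0,0.1],[-0.893,0,0,0,-0.114,0,0.1],[-0.893,0,0,0,-0.114,0,0.1],[-0.893,0,0,0,-0.114,0,0.1],[-0.893,0,0,0,-0.114,0,0.1],[-0.893,0,0,0,-0.114,0,0.1]]}}

```text
time_s: 14.2
tcp_pos: [554.2, -50.2, 146.5]
tool_rot: [[0.999, -0.035, -0.005], [-0.035, -0.983, -0.178], [0.001, 0.178, -0.984]]
wrist_force: [0.9, -0.1, -2.8]
gripper_width: 17.3
grasp_force: 118.1
```

Request:
{"fn": "servo_tool", "kwargs": {"deltas": [[0,0,0,0,0,0,0.1],[0,0,0,-0.05,0,0,0.1],[0,0,0,-0.04,0,0,0.1],[0,0,0,0,0,0,0.1],[0,0,0,0,0,0,0.1],[0,0,0,0,0,0,0.1],[0,0,0,0,0,0,0.1],[0,0,0,0,0,0,0.1]]}}

```text
time_s: 15.2
tcp_pos: [551.3, -51.0, 146.4]
tool_rot: [[0.999, -0.037, -0.005], [-0.037, -0.984, -0.171], [0.002, 0.171, -0.985]]
wrist_force: [7.0, 1.6, -2.4]
gripper_width: 17.7
grasp_force: 118.2
```

Request:
{"fn": "servo_tool", "kwargs": {"deltas": [[0,0,0,0.09,0,0,0.1],[-0.625,0,0,0,-0.08,0,0.1],[-0.625,0,0,0,-0.08,0,0.1],[0,0,0,-0.05,0,0,0.1],[0,0,0,-0.04,0,0,0.1],[0,0,0,0,0,0,0.1],[0,0,0,0,0,0,0.1],[0,0,0,0,0,0,0.1]]}}

```text
time_s: 16.2
tcp_pos: [550.8, -44.3, 145.1]
tool_rot: [[0.999, -0.034, -0.012], [-0.036, -0.939, -0.342], [0.0, 0.342, -0.94]]
wrist_force: [0.5, 0.1, -1.9]
gripper_width: 17.4
grasp_force: 118.3
```

The pull is almost free at -20° (0.5 N, against about 7 N elsewhere). I'll slide it on gently.

Request:
{"fn": "servo_tool", "kwargs": {"deltas": [[0,0,0,-0.05,0,0,0.1],[0,0,0,-0.05,0,0,0.1],[0,0,0,-0.05,0,0,0.1],[0,0,0,0,0,0,0.1],[0,0,0,0,0,0,0.1],[0,0,0,0,0,0,0.1],[0,0,0,0,0,0,0.1],[0,0,0,0,0,0,0.1]]}}

```text
time_s: 17.2
tcp_pos: [544.8, -43.8, 144.9]
tool_rot: [[0.999, -0.033, -0.012], [-0.035, -0.939, -0.342], [0.0, 0.342, -0.94]]
wrist_force: [0.1, -0.4, -1.1]
gripper_width: 17.8
grasp_force: 118.3
```

Free. I'll pull well clear of the bar.

Request:
{"fn": "servo_tool", "kwargs": {"deltas": [[0,0,0,-0.1,0,0,0.1],[0,0,0,-0.15,0,0,0.1],[0,0,0,-0.15,0,0,0.1],[0,0,0,-0.15,0,0,0.1],[0,0,0,-0.15,0,0,0.1],[0,0,0,-0.15,0,0,0.1],[0,0,0,-0.15,0,0,0.1],[0,0,0,-0.2,0,0,0.1]]}}

```text
time_s: 18.2
tcp_pos: [496.5, -42.1, 144.9]
tool_rot: [[0.999, -0.033, -0.012], [-0.035, -0.939, -0.342], [0.0, 0.342, -0.94]]
wrist_force: [-0.8, -0.5, -2.1]
gripper_width: 17.6
grasp_force: 118.4
```

Run:
```python
from h import *
im,d,c=grab("scene"); cv2.imwrite("pics/c.png",cv2.resize(im[150:320,230:400],None,fx=3.5,fy=3.5,interpolation=cv2.INTER_CUBIC))
```

```text
(no output)
```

View pics/c.png

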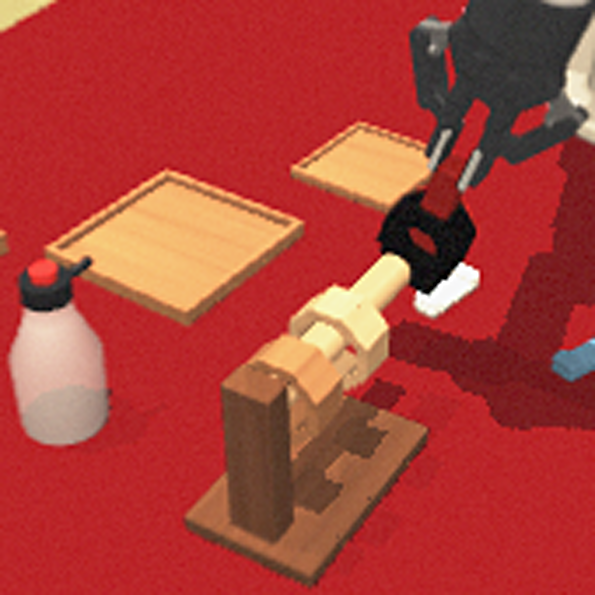

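The stopper is off the bar and held at crop (430,235). I'll level it and carry it to the tray.

Request:
{"fn": "servo_tool", "kwargs": {"deltas": [[0.84,0,0,0,0,0,0.1],[0.83,0,0,0,0,0,0.1],[0.83,0,0,0,0,0,0.1],[0,0,0,-0.06,0.6,0,0.1],[0,0,0,-0.06,1,0,0.1],[0,0,0,-0.06,1,0,0.1],[0,0,0,-0.06,1,0,0.1],[0,0,0,-0.06,1,0,0.1]]}}

```text
time_s: 19.25
tcp_pos: [477.9, -226.9, 145.0]
tool_rot: [[0.999, -0.035, -0.0], [-0.035, -0.999, -0.0], [-0.0, 0.0, -1.0]]
wrist_force: [0.5, 0.4, -1.9]
gripper_width: 17.5
grasp_force: 118.3
```

Request:
{"fn": "servo_tool", "kwargs": {"deltas": [[0,0,0,-0.06,1,0.2,0.1],[0,0,0,-0.06,0.8,0.3,0.1],[0,0,0,0,0.2,0.3,0.1],[0,0,0,0,0,0.3,0.1],[0,0,0,0,0,0.3,0.1],[0,0,0,0,0,0.15,0.1],[0,0,0,0,0,0.05,0.1],[0,0,0,0,0,0,0.1]]}}

```text
time_s: 20.25
tcp_pos: [470.9, -305.2, 81.1]
tool_rot: [[0.999, -0.035, 0.0], [-0.035, -0.999, -0.0], [0.0, 0.0, -1.0]]
wrist_force: [-1.0, -0.4, -1.2]
gripper_width: 17.5
grasp_force: 118.3
```

Run:
```python
from h import *
im,d,c=grab("scene"); cv2.imwrite("pics/d.png",cv2.resize(im[140:260,210:350],None,fx=4.5,fy=4.5,interpolation=cv2.INTER_CUBIC))
```

```text
(no output)
```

View pics/d.png

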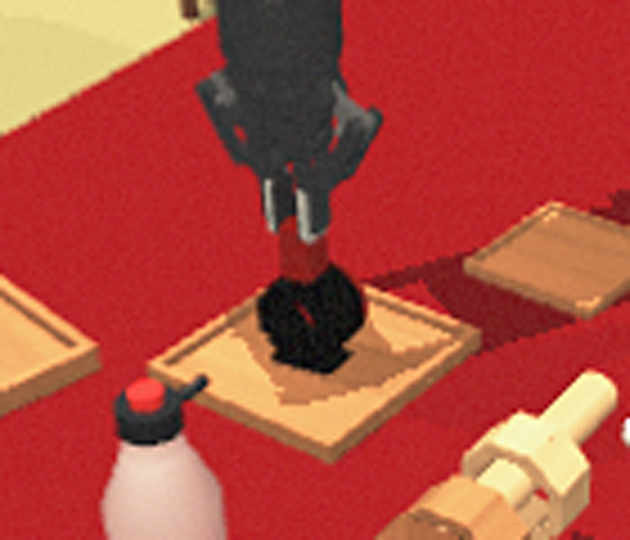

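The stopper hangs upright over the middle of the tray (crop (310,320)), a few mm up. I'll lower it by feel.

Request:
{"fn": "servo_tool", "kwargs": {"deltas": [[0,0,0,0,0,0.025,0.1],[0,0,0,0,0,0.025,0.1],[0,0,0,0,0,0.025,0.1],[0,0,0,0,0,0.015,0.1],[0,0,0,0,0,0,0.1],[0,0,0,0,0,0,0.1],[0,0,0,0,0,0,0.1],[0,0,0,0,0,0,0.1]]}}

```text
time_s: 21.3
tcp_pos: [470.9, -305.5, 77.6]
tool_rot: [[0.999, -0.035, 0.001], [-0.035, -0.999, -0.0], [0.001, 0.0, -1.0]]
wrist_force: [0.9, 1.2, 4.9]
gripper_width: 17.4
grasp_force: 119.2
```

Request:
{"fn": "servo_tool", "kwargs": {"deltas": [[0,0,0,0,0,0.01,0.1],[0,0,0,0,0,0,0.5],[0,0,0,0,0,0,0.5],[0,0,0,0,0,-0.2,0.6],[0,0,0,0,0,-0.5,1],[0,0,0,0,0,-0.6,1],[0,0,0,0,0,-0.7,1],[0,0,0,0,0,-0.7,1]]}}

```text
time_s: 22.3
tcp_pos: [470.5, -305.4, 186.2]
tool_rot: [[0.999, -0.035, 0.0], [-0.035, -0.999, -0.0], [0.0, 0.0, -1.0]]
wrist_force: [-0.4, 0.2, 0.3]
gripper_width: 85.5
grasp_force: 0.0
```

Run:
```python
from h import *
im2,d2,c2=grab("scene"); np.savez("scene1.npz",im=im2,d=d2)
a=np.deg2rad(-2); o=np.array([560,-54.8])
for tag,n in(("top0","top"),("scene1","scene")):
    f=np.load(tag+".npz");c=ctrl.get_calibration(n);px,W=cloud(f["d"],c)
    r=W[:,:2]-o; s=r@[np.cos(a),np.sin(a)]; l=r@[-np.sin(a),np.cos(a)]
    m=(abs(l)<35)&(abs(l)>16)&(W[:,2]>85)&(W[:,2]<140)&(s>-40)&(s<170)
    print(n,np.histogram(s[m],np.arange(-20,172,4)))
    m=(abs(l)<9)&(W[:,2]>100)&(W[:,2]<160)
    for k in range(-40,172,6):
        q=m&(s>=k)&(s<k+6)
        if q.sum()>2: print((k,W[q,2].max().round(),np.median(W[q,2]).round()),end=" ")
    print()
# stopper on tray
f=np.load("scene1.npz");c=ctrl.get_calibration("scene");px,W=cloud(f["d"],c);col=f["im"][px[:,1],px[:,0]].astype(int)
m=(abs(W[:,0]-470)<50)&(abs(W[:,1]+306)<45)&(W[:,2]>75)&(W[:,2]<125)&(col[:,2]>100)
print(len(W[m]),W[m].max(0).round(1),W[m].mean(0).round(1))
cv2.imwrite("pics/e.png",cv2.resize(f["im"][140:320,210:370],None,fx=3.3,fy=3.3,interpolation=cv2.INTER_CUBIC))
```

```text
top (array([15, 12, 12, 12, 12, 14, 14, 13, 15, 10,  0,  0,  0,  0,  0,  0, 24,
       16, 12, 13, 14, 13, 14, 14,  2,  0,  0,  0,  0,  0,  0, 14, 23, 15,
       11, 13, 11, 15, 16,  2,  0,  0,  5,  2,  1,  1,  1]), array([-20, -16, -12,  -8,  -4,   0,   4,   8,  12,  16,  20,  24,  28,
        32,  36,  40,  44,  48,  52,  56,  60,  64,  68,  72,  76,  80,
        84,  88,  92,  96, 100, 104, 108, 112, 116, 120, 124, 128, 132,
       136, 140, 144, 148, 152, 156, 160, 164, 168]))
(-28, np.float64(137.0), np.float64(122.0)) (-22, np.float64(140.0), np.float64(136.0)) (-16, np.float64(153.0), np.float64(143.0)) (20, np.float64(129.0), np.float64(124.0)) (26, np.float64(129.0), np.float64(123.0)) (32, np.float64(125.0), np.float64(121.0)) (38, np.float64(126.0), np.float64(122.0)) (44, np.float64(137.0), np.float64(127.0)) (50, np.float64(137.0), np.float64(132.0)) (56, np.float64(135.0), np.float64(131.0)) (62, np.float64(134.0), np.float64(132.0)) (68, np.float64(135.0), np.float64(131.0)) (74, np.float64(136.0), np.float64(131.0)) (80, np.float64(129.0), np.float64(123.0)) (86, np.f
[... 1701 characters left out ...]
p.float64(133.0), np.float64(127.0)) (80, np.float64(127.0), np.float64(123.0)) (86, np.float64(125.0), np.float64(123.0)) (92, np.float64(125.0), np.float64(123.0)) (104, np.float64(133.0), np.float64(132.0)) (110, np.float64(133.0), np.float64(132.0)) (116, np.float64(134.0), np.float64(132.0)) (122, np.float64(133.0), np.float64(132.0)) (128, np.float64(134.0), np.float64(132.0)) (134, np.float64(134.0), np.float64(130.0)) (146, np.float64(136.0), np.float64(136.0)) (152, np.float64(137.0), np.float64(136.0)) (158, np.float64(138.0), np.float64(136.0)) (164, np.float64(137.0), np.float64(135.0)) (170, np.float64(137.0), np.float64(119.0)) 
139 [ 486.9 -288.3  111.7] [ 476.7 -296.5   96.4]
```

View pics/e.png

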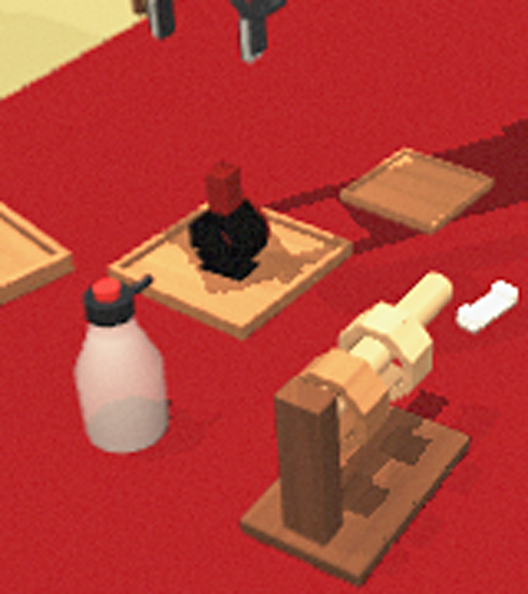

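The stopper stands upright on the tray (crop (230,230)). The front ring centre is near (621,-57) and the back ring near (681,-59). Going for the front ring.

Request:
{"fn": "servo_tool", "kwargs": {"deltas": [[0,0,0,0.5,-0.9,0,1],[0,0,0,0.51,-0.9,0,1],[0,0,0,0.51,-0.91,0,1],[0,0,0,0.51,-0.91,0,1],[0,0,0,0.51,-0.91,0,1],[0,0,0,0.51,-0.91,0,1],[0,0,0,0.5,-0.9,0.2,1],[0,0,0,0,0,0.2,1]]}}

```text
time_s: 23.35
tcp_pos: [622.8, -54.7, 168.9]
tool_rot: [[0.999, -0.033, 0.001], [-0.033, -0.999, 0.0], [0.001, -0.0, -1.0]]
wrist_force: [-0.4, 0.2, -0.1]
gripper_width: 85.4
grasp_force: 0.0
```

Request:
{"fn": "servo_tool", "kwargs": {"deltas": [[0,0,0,0,0,0.45,1],[0,0,0,0,0,0.5,1],[0,0,0,0,0,0.5,1],[0,0,0,0,0,0.5,1],[0,0,0,0,0,0.4,1],[0,0,0,0,0,0,0.5],[0,0,0,0,0,0,0.5],[0,0,0,0,0,0,0.5]], "newtons": 30}}

```text
time_s: 24.35
tcp_pos: [622.1, -57.0, 75.7]
tool_rot: [[0.999, -0.035, 0.001], [-0.035, -0.999, -0.0], [0.001, 0.0, -1.0]]
wrist_force: [0.3, -0.0, -1.3]
gripper_width: 59.0
grasp_force: 32.7
```

Request:
{"fn": "servo_tool", "kwargs": {"deltas": [[0,0,0,0,0,-0.05,0.5],[0,0,0,-0.2,0,0,0.5],[0,0,0,-0.4,0,0,0.5],[0,0,0,-0.4,0,0,0.5],[0,0,0,-0.4,0,0,0.5],[0,0,0,-0.4,0,0,0.5],[0,0,0,-0.4,0,0,0.5],[0,0,0,-0.5,0,0,0.5]]}}

```text
time_s: 25.35
tcp_pos: [512.8, -53.1, 77.0]
tool_rot: [[0.999, -0.035, 0.0], [-0.035, -0.999, -0.0], [0.0, 0.0, -1.0]]
wrist_force: [-0.3, 0.4, -1.2]
gripper_width: 58.9
grasp_force: 32.7
```

Request:
{"fn": "servo_tool", "kwargs": {"deltas": [[0,0,-0.72,0,0,-0.45,0.5],[0,0,-0.73,0,0,-0.45,0.5],[0,0,0,0.2,-0.98,0,0.5],[0,0,0,0.2,-0.98,0,0.5],[0,0,0,0.2,-0.98,0,0.5],[0,0,0,0.21,-0.98,0,0.5],[0,0,0,0.21,-0.98,0,0.5],[0,0,0,0.21,-0.98,0,0.5]]}}

```text
time_s: 26.35
tcp_pos: [522.5, 188.1, 112.9]
tool_rot: [[0.986, 0.166, 0.0], [0.166, -0.986, -0.0], [0.0, 0.0, -1.0]]
wrist_force: [0.2, -0.4, -1.3]
gripper_width: 59.0
grasp_force: 32.7
```

Request:
{"fn": "servo_tool", "kwargs": {"deltas": [[0,0,0,0.21,-0.98,0,0.5],[0,0,0,0.2,-0.98,0,0.5],[0,0,0,0.2,-0.98,0,0.5],[0,0,0,0,0,0.2,0.5],[0,0,0,0,0,0.4,0.5],[0,0,0,0,0,0.4,0.5],[0,0,0,0,0,0,0.5],[0,0,0,0,0,0,0.5]]}}

```text
time_s: 27.35
tcp_pos: [527.7, 306.5, 72.8]
tool_rot: [[0.986, 0.165, -0.0], [0.165, -0.986, -0.0], [-0.0, 0.0, -1.0]]
wrist_force: [0.0, -0.3, -0.9]
gripper_width: 59.3
grasp_force: 32.7
```

Run:
```python
from h import *
im,d,c=grab("scene"); cv2.imwrite("pics/f.png",cv2.resize(im[180:350,400:570],None,fx=3.5,fy=3.5,interpolation=cv2.INTER_CUBIC))
```

```text
(no output)
```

View pics/f.png

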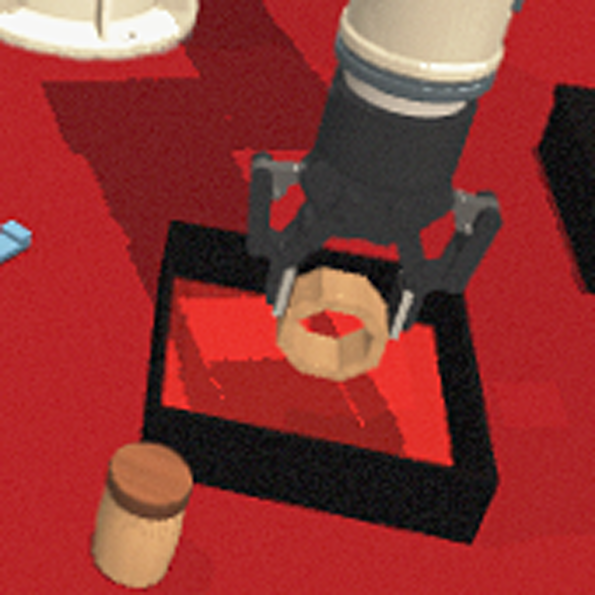

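The ring hangs over the open box, aligned with its walls (crop (335,325)). Lowering it in.

Request:
{"fn": "servo_tool", "kwargs": {"deltas": [[0,0,0,0,0,0.3,0.5],[0,0,0,0,0,0.4,0.5],[0,0,0,0,0,0.4,0.5],[0,0,0,0,0,0.25,0.5],[0,0,0,0,0,0.1,0.5],[0,0,0,0,0,0.05,0.5],[0,0,0,0,0,0.025,0.5],[0,0,0,0,0,0,0.5]]}}

```text
time_s: 28.4
tcp_pos: [527.8, 307.1, 12.2]
tool_rot: [[0.986, 0.166, 0.0], [0.166, -0.986, 0.0], [0.0, -0.0, -1.0]]
wrist_force: [-0.2, -0.4, -0.7]
gripper_width: 59.1
grasp_force: 32.8
```

Request:
{"fn": "servo_tool", "kwargs": {"deltas": [[0,0,0,0,0,0.02,0.5],[0,0,0,0,0,0.02,0.5],[0,0,0,0,0,0,0.5],[0,0,0,0,0,0,0.5],[0,0,0,0,0,0,0.5],[0,0,0,0,0,0,0.5],[0,0,0,0,0,0,0.5],[0,0,0,0,0,0,0.5]]}}

```text
time_s: 29.4
tcp_pos: [527.6, 307.0, 10.3]
tool_rot: [[0.986, 0.166, 0.0], [0.166, -0.986, -0.0], [-0.0, 0.0, -1.0]]
wrist_force: [1.0, 0.2, -0.1]
gripper_width: 59.4
grasp_force: 32.8
```

Request:
{"fn": "servo_tool", "kwargs": {"deltas": [[0,0,0,0,0,0.02,0.5],[0,0,0,0,0,0,0.5],[0,0,0,0,0,0,0.9],[0,0,0,0,0,0,0.9],[0,0,0,0,0,-0.3,0.9],[0,0,0,0,0,-0.9,0.9],[0,0,0,0,0,-1,1],[0,0,0,0,0,-1,1]]}}

```text
time_s: 30.4
tcp_pos: [527.6, 307.0, 139.4]
tool_rot: [[0.986, 0.166, 0.0], [0.166, -0.986, 0.0], [0.0, -0.0, -1.0]]
wrist_force: [0.0, 0.4, 0.2]
gripper_width: 85.6
grasp_force: 0.0
```

Run:
```python
from h import *
f,d,c=grab("scene");px,W=cloud(d,c)
m=(abs(W[:,0]-528)<40)&(abs(W[:,1]-307)<50)&(W[:,2]>15)&(W[:,2]<80)
print(W[m].max(0).round(1),W[m].min(0).round(1),ctrl.sense()["tcp_pos"])
q=W[m&(W[:,2]>60)];print("ringtop",q.mean(0))
a=np.deg2rad(-2);r=W[:,:2]-[560,-54.8];s=r@[np.cos(a),np.sin(a)];l=r@[-np.sin(a),np.cos(a)]
m=(abs(l)<35)&(W[:,2]>126)&(s>80)&(s<140.5)&(W[:,2]<140); print("back",np.percentile(s[m],[1,99]),np.percentile(l[m],[1,99]))
```

```text
[549.6 337.7  68.4] [507.2 274.8  15.2] [530.1727006  308.53450619 144.97414014]
ringtop [531.00082022 305.82601228  65.14325985]
back [107.54704754 137.70234465] [-15.89345385  20.26807847]
```

The ring stands in the box. Back ring next.

Request:
{"fn": "servo_tool", "kwargs": {"deltas": [[0,0,0.72,0,0,-0.4,1],[0,0,0.73,0,0,-0.35,1],[0,0,0,0.41,0.9,0,1],[0,0,0,0.42,0.9,0,1],[0,0,0,0.42,0.9,0,1],[0,0,0,0.42,0.9,0,1],[0,0,0,0.42,0.9,0,1],[0,0,0,0.42,0.9,0,1]]}}

```text
time_s: 31.45
tcp_pos: [620.7, 86.4, 168.2]
tool_rot: [[0.999, -0.035, 0.001], [-0.035, -0.999, 0.0], [0.001, -0.0, -1.0]]
wrist_force: [0.3, 0.5, -0.2]
gripper_width: 85.1
grasp_force: 0.0
```

Request:
{"fn": "servo_tool", "kwargs": {"deltas": [[0,0,0,0.42,0.9,0,1],[0,0,0,0.42,0.9,0,1],[0,0,0,0.42,0.9,0,1],[0,0,0,0.41,0.9,0,1],[0,0,0,0,0,0.2,1],[0,0,0,0,0,0,1],[0,0,0,0,0,0,1],[0,0,0,0,0,0,1]]}}

```text
time_s: 32.45
tcp_pos: [681.8, -57.7, 159.9]
tool_rot: [[0.999, -0.034, 0.0], [-0.034, -0.999, -0.0], [0.0, 0.0, -1.0]]
wrist_force: [0.1, 0.0, 0.7]
gripper_width: 85.5
grasp_force: 0.0
```

Down 84 mm, y trim 1.4 mm, then grip.

Request:
{"fn": "servo_tool", "kwargs": {"deltas": [[0,0,0,0.01,0.035,0.4,1],[0,0,0,0,0,0.5,1],[0,0,0,0,0,0.5,1],[0,0,0,0,0,0.45,1],[0,0,0,0,0,0.25,1],[0,0,0,0,0,0,0.5],[0,0,0,0,0,0,0.5],[0,0,0,0,0,0,0.5]], "newtons": 30}}

```text
time_s: 33.45
tcp_pos: [682.8, -60.2, 76.3]
tool_rot: [[0.999, -0.035, 0.001], [-0.035, -0.999, -0.0], [0.001, 0.0, -1.0]]
wrist_force: [0.0, 0.4, -0.1]
gripper_width: 58.8
grasp_force: 32.6
```

Request:
{"fn": "servo_tool", "kwargs": {"deltas": [[0,0,0,0,0,-0.05,0.5],[0,0,0,-0.2,0,0,0.5],[0,0,0,-0.5,0,0,0.5],[0,0,0,-0.5,0,0,0.5],[0,0,0,-0.5,0,0,0.5],[0,0,0,-0.5,0,0,0.5],[0,0,0,-0.4,0,0,0.5],[0,0,0,-0.4,0,0,0.5]]}}

```text
time_s: 34.45
tcp_pos: [561.5, -55.8, 77.7]
tool_rot: [[0.999, -0.035, 0.0], [-0.035, -0.999, -0.0], [0.0, 0.0, -1.0]]
wrist_force: [0.2, -0.9, -0.5]
gripper_width: 59.0
grasp_force: 32.6
```

Request:
{"fn": "servo_tool", "kwargs": {"deltas": [[0,0,0,-0.4,0,0,0.5],[0,0,0,-0.4,0,0,0.5],[0,0,0,-0.4,0,0,0.5],[0,0,0,-0.15,0,0,0.5],[0,0,-0.72,0,0,-0.45,0.5],[0,0,-0.73,0,0,-0.45,0.5],[0,0,0,0.01,-0.98,0,0.5],[0,0,0,0.01,-0.98,0,0.5]]}}

```text
time_s: 35.45
tcp_pos: [496.5, 24.1, 113.9]
tool_rot: [[0.986, 0.165, 0.001], [0.165, -0.986, -0.0], [0.001, 0.0, -1.0]]
wrist_force: [0.2, -0.1, -0.6]
gripper_width: 59.1
grasp_force: 32.7
```

Request:
{"fn": "servo_tool", "kwargs": {"deltas": [[0,0,0,0.01,-0.98,0,0.5],[0,0,0,0.01,-0.98,0,0.5],[0,0,0,0.01,-0.98,0,0.5],[0,0,0,0.01,-0.98,0,0.5],[0,0,0,0.01,-0.98,0,0.5],[0,0,0,0,-0.98,0,0.5],[0,0,0,0,-0.98,0,0.5],[0,0,0,0,0,0,0.5]]}}

```text
time_s: 36.45
tcp_pos: [452.4, 296.8, 113.6]
tool_rot: [[0.986, 0.169, 0.001], [0.169, -0.986, 0.001], [0.001, -0.001, -1.0]]
wrist_force: [0.2, -0.1, -1.5]
gripper_width: 58.7
grasp_force: 32.8
```

Request:
{"fn": "servo_tool", "kwargs": {"deltas": [[0,0,0,0,0,0.4,0.5],[0,0,0,0,0,0.5,0.5],[0,0,0,0,0,0.5,0.5],[0,0,0,0,0,0.5,0.5],[0,0,0,0,0,0.35,0.5],[0,0,0,0,0,0.15,0.5],[0,0,0,0,0,0.08,0.5],[0,0,0,0,0,0.04,0.5]]}}

```text
time_s: 37.45
tcp_pos: [452.8, 294.5, 12.9]
tool_rot: [[0.986, 0.166, 0.001], [0.166, -0.986, 0.0], [0.001, -0.0, -1.0]]
wrist_force: [0.4, 0.3, -0.7]
gripper_width: 58.7
grasp_force: 32.8
```

Request:
{"fn": "servo_tool", "kwargs": {"deltas": [[0,0,0,0,0,0.02,0.5],[0,0,0,0,0,0.02,0.5],[0,0,0,0,0,0,0.5],[0,0,0,0,0,0,0.5],[0,0,0,0,0,0,0.5],[0,0,0,0,0,0,0.5],[0,0,0,0,0,0,0.5],[0,0,0,0,0,0,0.5]]}}

```text
time_s: 38.45
tcp_pos: [452.6, 294.5, 11.2]
tool_rot: [[0.986, 0.166, 0.0], [0.166, -0.986, 0.0], [0.0, -0.0, -1.0]]
wrist_force: [0.3, 0.3, 0.5]
gripper_width: 58.9
grasp_force: 33.1
```

Request:
{"fn": "servo_tool", "kwargs": {"deltas": [[0,0,0,0,0,0.02,0.5],[0,0,0,0,0,0,0.5],[0,0,0,0,0,0,0.9],[0,0,0,0,0,0,0.9],[0,0,0,0,0,-0.3,0.9],[0,0,0,0,0,-0.9,0.9],[0,0,0,0,0,-1,1],[0,0,0,0,0,-1,1]]}}

```text
time_s: 39.45
tcp_pos: [452.4, 294.3, 140.1]
tool_rot: [[0.986, 0.166, 0.0], [0.166, -0.986, -0.0], [0.0, 0.0, -1.0]]
wrist_force: [0.7, 1.0, 0.5]
gripper_width: 85.6
grasp_force: 0.0
```

Request:
{"fn": "servo_tool", "kwargs": {"deltas": [[0,0,0,0,0,-0.8,1],[0,0,0,-0.7,0,-0.5,1],[0,0,0,0,0,0,1],[0,0,0,0,0,0,1],[0,0,0,0,0,0,1],[0,0,0,0,0,0,1],[0,0,0,0,0,0,1],[0,0,0,0,0,0,1]]}}

```text
time_s: 40.45
tcp_pos: [424.9, 289.7, 190.0]
tool_rot: [[0.986, 0.166, -0.0], [0.166, -0.986, -0.0], [-0.0, 0.0, -1.0]]
wrist_force: [0.6, 0.3, 0.5]
gripper_width: 85.2
grasp_force: 0.0
```

Run:
```python
from h import *
im,d,c=grab("scene"); cv2.imwrite("pics/g.png",im[130:390,120:580])
```

```text
(no output)
```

View pics/g.png

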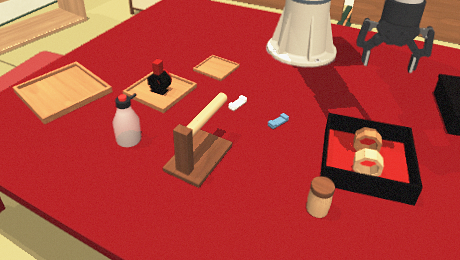

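In this last picture both rings stand in the jubako at about (368,150), the stopper is on the tray at (160,80), the bar is empty and the bystanders look undisturbed. Handing in.

```bash
python3 -c "
from workcell import ctrl
print(ctrl.sign_off())"
```

```text
the job is handed in; nothing more can be done
None
```

The job is handed in at about 40 s: the stopper came free at a lean of about 20° to the stand's -x and stands on the 160 mm tray, both rings were lowered into the open jubako, and the bystanders look undisturbed.

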